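# Load a branch into the slicing jig and hold it down for the saw

### The job

A new branch goes on the slicing jig: turn the pointer knob of the jig's slice counter anticlockwise, back to its zero pin, then lay the thickest and longest of the three loose branch pieces in the V-block, butted against the end stop, and press it down firmly onto both faces of the V, with about 15 N. Your program finishes while still pressing the branch down, ready for the saw; leave the other loose things where they lie.

Things in the scene. Friction and masses are not known exactly. Their poses are not given: they have to be found in the camera images.
- branch: The branch piece to be sliced: a straight round rod with dark bark and pale sawn ends, 40 mm in diameter and 150 mm long, 0.09 to 0.17 kg, lying on its side on the table (it can roll). Origin at its middle, on its axis (20 mm above the table at the start); x runs along its axis, either way round is the same.
- jig: The slicing jig, fixed on the table: plywood base 250 (x) x 210 (y) x 10 mm with a V-block along x, end stop and saw guide on it, and beside the V-block (+y) the slice counter. Origin under the base's middle. The saw guide: two pairs of aluminium posts, 92 mm above the table, at x = 62 mm, their inner faces 33 mm to either side of the V's middle line, which is at y = -37 mm.
- seat (a point): Where the middle of the branch must finally be: the point of the jig on the axis of a 40 mm rod that lies in the V and touches the end stop, 55 mm above the table. x runs along the V towards the end stop, y to the counter's side, z up. The seated branch's top line is 75 mm above the table. About 15 N pressed straight down on the branch is what the saw needs.
- stop_face (a point): Middle of the steel end stop's face, at the height of the seated branch's axis, 75 mm from seat along x; axes as seat. The plate is 62 mm wide, 7 mm thick, its top 68 mm above the table. The end face of the branch goes against it; a 3 mm saw slot crosses the V 11 mm before it.
- v_left: The +y half (counter's side) of the pale hardwood V-block, with one sloping face of the V. The whole block is 62 mm wide, its top 46 mm above the table; the 90 degree V is 38 mm wide at the top, 19 mm deep, and runs from the stop to its open end 85 mm from seat along -x. Origin on the base board below the V's bottom line, 2 mm along x and 45 mm below seat; axes as seat.
- v_right: The -y half of the V-block, with the other sloping face. Sizes, origin and axes as v_left. Both halves must carry the branch: gripped from the sides it can bear on one face alone, pressed on top with shut fingers it centres itself. An arm that stops on a force eases off a little afterwards.
- counter (a joint): Slice counter, rad: 0 with the pointer at the steel zero pin, a hard stop; grows as the knob turns clockwise seen from above (one mark = 0.262). To reset, turn the knob anticlockwise seen from above by this angle until it stops; up to 0.15 rad more hand turn against the stop does no harm. It stays where it is left (friction 0.03 N m).
- counter_grip (a point): On the upright axis of the counter's black knob, at the middle of its grip bar, 58 mm above the table. The bar is 44 mm long along this point's x (which turns with the knob), 12 mm wide, from 44 to 68 mm above the table; the pointer is at its -x end. At zero its x is parallel to seat's x. Its grey housing is 78 x 78 mm, the dial 40 mm above the table; the V-block's side is 64 mm away.
- branch_thin: Bystander: thin branch piece, 26 mm in diameter and 130 mm long. Origin at its middle.
- branch_short: Bystander: short branch piece, 32 mm in diameter and 75 mm long. Origin at its middle.
- slice_a: Bystander: sawn wood slice, 42 mm across, 10 mm thick, flat on the table. Origin under its middle.
- slice_b: Bystander: sawn wood slice, 36 mm across, 10 mm thick, flat on the table. Origin under its middle.
- glue_gun: Bystander: black cordless hot-glue gun lying on its side, about 185 x 180 mm, 38 mm high. Origin under the middle of its barrel.
- pull_saw: Bystander: pull saw lying flat, 380 mm long, blade 60 mm wide, round wooden handle. Origin where blade and handle meet, on the table.
- glue_bottle: Bystander: white bottle of wood glue, 56 mm across, 135 mm tall. Origin under its middle.
- stick_carton: Bystander: cardboard carton, 75 x 150 x 42 mm. Origin under its middle.
- brush: Bystander: flat brush lying on the table. Origin under its middle.
Mind the look-alikes: they are no part of the job. What is shaped like the branch but purple is not meant.

How it is judged:
By the outcome, as a careful person would: the job done as asked, in the order asked, and still so for the second after the job is handed in, while the arm keeps its last pose, push and grip.
It also fails if it takes over 61 s, if anything falls off the work surface, if the arm or the gripper's body presses on something with over 40 N, if the wrist force passes 120 N, or if a joint passes its speed limit or range.

### The arm

A 6-joint arm with a two-finger parallel gripper is mounted at the origin on the work surface. World frame = base frame: x ahead of the robot, y to its left, z up, the work surface at z = 0. Lengths are in m, angles in rad, forces in N, time in s.
With the tool pointing down it reaches from about 0.225 to 0.725 m from the base axis. Payload 3.1 kg.
Tool frame: the origin (TCP) lies between the finger pads; the fingertips stand 19 mm ahead of it and the grasp point (between the pads) is the TCP; z points along the fingers, y is the line along which they close (so a half turn about z gives the same grasp; the last joint's range is limited). The gripper opens to 85 mm and grips with 20 to 120 N. Pads are 22 mm wide; open, the fingers measure 114 mm over their backs; the gripper's body (76 mm by 85 mm) begins 54 mm behind the grasp point. The pads swing forward as they close: fully open they stand 13 mm farther back than shut.
Start: joints at [1.121, 0.048, 0.099, 1.622, 0, 1.443], TCP at [0.166, 0.498, 0.25] pointing down, gripper open.
Joint ranges: [-2.91, 2.91], [-0.99, 1.94], [-1.21, 1.42], [-2.12, 2.29], [-1.49, 1.47], [-3.14, 3.14]. Speed limits (rad/s): [2.79, 2.79, 3.14, 3.14, 3.14, 3.14].

### API

Orientations are given as a rotation vector (axis times angle).
In Python, from cell import telemetry, capture, calibration, bot gives the robot as it stands.
- The arm moves only by the tool apply_moves, never from a script. Its argument "deltas" is a list of rows, each a list of 6 numbers: the shift along the tool's x, y, z in shares of 0.5 m (1.0 is 0.5 m), then the turn, a rotation vector about the tool's x, y, z in normalised numbers (1 is pi rad). A call has 1 to 10 rows; each row is the pose to reach, as a shift and turn from the pose commanded when the call began, along the tool's axes at that moment; what a row does not reach only later rows make up. A row lasts 1/10 s, in which the tool goes at most 50 mm and 8.59 degrees, less where a joint would pass 70% of its speed; a pose out of reach is approached as far as the arm can. Shift and turn numbers lie between -1 and 1, and a call with a number outside is refused. A call with a gripper value outside its range is refused whole. "fingers" is the finger opening in m, from 0 to 0.0854, set as the call begins (left out, the last holds). The fingers move at their own pace and stop on an object; the grip force is fixed at half the most. Time passes only in rows, so rows that repeat a pose let the fingers close. It gives the time, the measured TCP pose, the force, the opening and the grip force at its end, in the units of the state.
- telemetry.get_obs(): the state, without advancing time (a new reading comes with each control period).
- capture(name): name is "scene" or "top" or "wrist"; returns (picture, depth): 384x512x3 uint8, red, green, blue; 384x512 float32, m along the optical axis (not along the pixel's ray), 0 where there is no reading.
- calibration(name): a dict with "K" (3x3 intrinsics, pixels), "dist_coeffs" ([k1, k2, p1, p2, k3] as OpenCV has them; the pictures are not rectified), "R" (3x3) and "t" (3): a world point X has camera coordinates R X + t. Camera axes: x right, y down, z forward; pixel columns grow to the right and rows downward; lengths in m; the calibration is good to about 2 mm. A picture is of the moment at which its call begins: read the wrist's pose just before it. calibration takes no time and is no camera call; for the wrist camera it gives the pose at the moment of the call.
- bot.hand_in(): hands the job in; it is judged then, once.
The state is a dict: "time_s": time; "joint_positions": joint angles; "joint_velocities": joint speeds; "joint_torque": joint torques, N m; "ee_pos": TCP position; "tcp_rot": TCP orientation; "force": force on the tool from outside, world axes, zero at the start; "moment": the same for the moment, N m; "width": finger opening in m; "finger_force": force on a finger pad.
Only numpy, scipy, OpenCV 4.12 (cv2) and the standard library are available. Lean on these libraries where they do the work, as an engineer would, in place of code of your own. Each camera call takes 0.05 s, during which the arm holds its last target. There are 200 camera calls.

## Working session

There is one attempt and no reset: what is moved stays moved. The work goes in short steps, Python scripts to look and compute and a tool call to move; the robot and the scene stay as the last step left them, time stands still between calls to the robot, and variables do not carry over. Pictures are saved under pics/ and viewed, at most 10 in all, crops included, and the job is handed in when it is done.

Besides the shell and the picture viewer there is one more tool, called in YAML: its name, and indented under it one key for each argument. apply_moves: Moves the arm, as the interface text tells. Its arguments: {"type":"object","properties":{"deltas":{"type":"array","items":{"type":"array","items":{"type":"number"}}},"fingers":{"type":"number"}},"required":["deltas"]}

```bash
mkdir -p pics; ls; cat > h.py <<'E'
import numpy as np,cv2
from cell import telemetry,capture,calibration,bot
def snap(n,f):
    c=calibration(n);p,d=capture(n);cv2.imwrite('pics/%s.png'%f,p[:,:,::-1]);np.savez('pics/%s.npz'%f,p=p,d=d,K=c['K'],D=c['dist_coeffs'],R=c['R'],t=c['t']);return p,d
def load(f): return np.load('pics/%s.npz'%f)
def cloud(s):
    h,w=s['d'].shape;u,v=np.meshgrid(np.arange(w),np.arange(h))
    q=cv2.undistortPoints(np.stack([u,v],-1).reshape(-1,1,2).astype(np.float64),s['K'],s['D']).reshape(h,w,2)
    d=s['d'].astype(float);X=np.dstack([q[...,0]*d,q[...,1]*d,d])
    X=(X-s['t'].reshape(3))@s['R'];X[d==0]=np.nan;return X
E
python3 - <<'E'
from h import *
print(telemetry.get_obs())
for n in('scene','top'): 
    snap(n,n+'0'); c=calibration(n); print(n,c)
E
```

```text
pics
{'time_s': 0.0, 'joint_positions': array([ 1.12120091e+00,  4.87607323e-02,  9.75938122e-02,  1.62200460e+00,
       -8.48192495e-06,  1.44297916e+00]), 'joint_velocities': array([ 0.00061762,  0.00010239,  0.00071005, -0.00035739,  0.0004314 ,
        0.0008129 ]), 'joint_torque': array([-1.69973668e-03, -3.38778305e+01,  3.20015931e+01,  2.02873629e-02,
       -2.33989804e-04, -9.81174075e-07]), 'ee_pos': array([0.16580715, 0.49753022, 0.24910991]), 'tcp_rot': array([-0.50316292, -3.10035824,  0.00357957]), 'force': array([-0.49110231,  0.22034973,  0.90037165]), 'moment': array([ 0.02171411, -0.02699644,  0.05995167]), 'finger_force': 0.0, 'width': 0.08542676043412756}
scene {'K': array([[493.91388581,   0.        , 261.21109985],
       [  0.        , 493.91388581, 199.82210288],
       [  0.        ,   0.        ,   1.        ]]), 'dist_coeffs': array([-0.07081155,  0.        ,  0.        ,  0.        ,  0.        ]), 'R': array([[ 8.78287888e-01,  4.78132060e-01, -3.44981321e-04],
       [ 2.86032143e-01, -5.25994593e-01, -8.00946504e-01],
       [-3.83139660e-01,  7.03362937e-01, -5.98735817e-01]]), 't': array([-0.49228501, -0.11443054,  2.09142525])}
top {'K': array([[414.3712964 ,   0.        , 259.1324052 ],
       [  0.        , 414.3712964 , 186.10077116],
       [  0.        ,   0.        ,   1.        ]]), 'dist_coeffs': array([-0.14189809,  0.        ,  0.        ,  0.        ,  0.        ]), 'R': array([[ 0.00492409, -0.99997819, -0.00440117],
       [-0.98100799, -0.00397715, -0.19392655],
       [ 0.19390482,  0.0052725 , -0.98100618]]), 't': array([-0.0372496 ,  0.59534272,  1.54237249])}
```

View pics/top0.png

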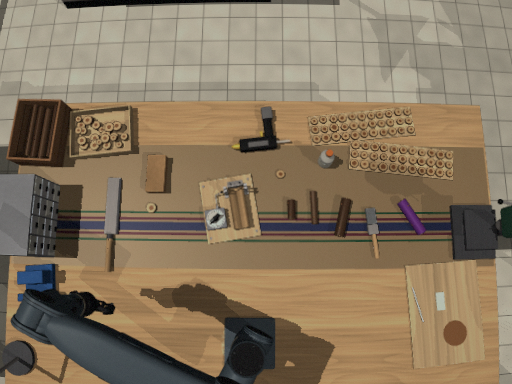

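View pics/scene0.png

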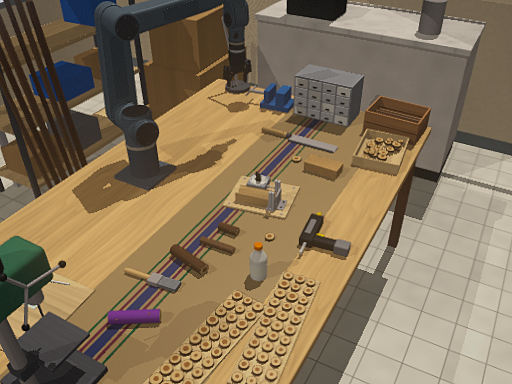

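The top view shows the jig around (230,208), with its counter at (216,217) and its posts and stop near (235,187). The loose pieces are short (292,209), thin (314,207) and thick branch (343,217); the purple look-alike is at (411,216). Next I'll measure them from the depth clouds.

```bash
python3 - <<'E'
from h import *
s=load('top0');X=cloud(s);p=s['p'].astype(int)
for (u,v) in [(230,208),(216,217),(235,187),(292,209),(314,207),(343,217),(327,158),(255,233),(207,240),(200,183),(245,177)]: print(u,v,X[v,u].round(4))
# branch: points above table 8mm
sub=X[190:245,330:358].reshape(-1,3);m=(sub[:,2]>0.012)
q=sub[m];print(len(q),q[:,2].max(),np.median(sub[:,2]))
r=cv2.minAreaRect(q[:,:2].astype(np.float32));print(r)
big=cv2.resize(s['p'][165:250,190:360,::-1],None,fx=4.5,fy=4.5,interpolation=cv2.INTER_CUBIC);cv2.imwrite('pics/crop1.png',big)
E
```

```text
230 208 [0.5152 0.0795 0.0189]
216 217 [0.4734 0.1284 0.0683]
235 187 [0.5948 0.0597 0.0417]
292 209 [ 0.5101 -0.1625  0.0344]
314 207 [ 0.5203 -0.2503  0.0197]
343 217 [ 0.4791 -0.3609  0.035 ]
327 158 [ 0.697  -0.2934  0.1031]
255 233 [ 0.4183 -0.0191  0.0119]
207 240 [ 0.3906  0.1695 -0.0017]
200 183 [0.6164 0.2021 0.0114]
245 177 [0.6416 0.0223 0.0116]
400 0.050936444138359294 nan
((0.48508819937705994, -0.3552009165287018), (0.08300371468067169, 0.17751802504062653), 69.08568572998047)
```

View pics/crop1.png

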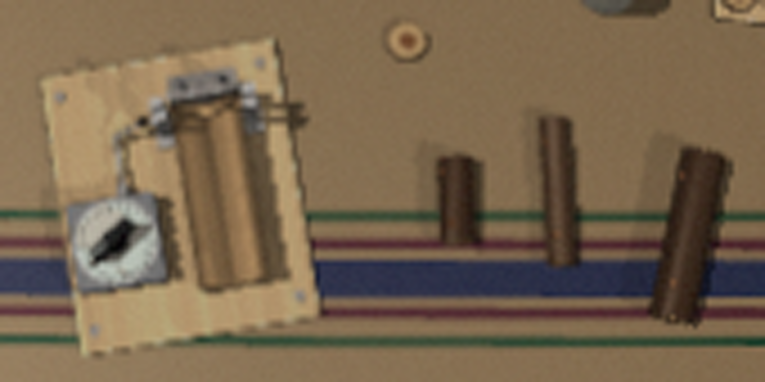

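The crop shows the V running towards +x with the stop at (205,85), and the knob bar from (90,260) to (148,222). I can't tell which end is the pointer yet, so I'll take a wrist view over the jig.

```bash
cat >> h.py <<'E'
from scipy.spatial.transform import Rotation as Ro
def RT(psi): return Ro.from_euler('z',psi)*Ro.from_euler('x',np.pi)
def go(pos,psi):
    "delta from the measured pose to TCP pos, tool-x heading psi"
    o=telemetry.get_obs();R=Ro.from_rotvec(o['tcp_rot']);T=RT(psi)
    print('shift',(R.inv().apply(np.array(pos)-o['ee_pos'])).round(4),'turn',(R.inv()*T).as_rotvec().round(4))
def st():
    o=telemetry.get_obs();x=Ro.from_rotvec(o['tcp_rot']).as_matrix()
    print('t',round(o['time_s'],2),'pos',o['ee_pos'].round(4),'psi',round(np.arctan2(x[1,0],x[0,0]),4),'z',x[:,2].round(3),'F',o['force'].round(2),'w',round(o['width'],4),'ff',o['finger_force'],'q',o['joint_positions'].round(3))
E
python3 - <<'E'
from h import *
st();c=calibration('wrist');print(c)
o=telemetry.get_obs();R=Ro.from_rotvec(o['tcp_rot']);C=-c['R'].T@c['t']
print('cam in tool',R.inv().apply(C-o['ee_pos']),'optical axis in tool',R.inv().apply(c['R'][2]),'cam x in tool',R.inv().apply(c['R'][0]))
for psi in (0.13,0.13+np.pi,0.13-np.pi/2,0.13+np.pi/2): go([0.45,0.10,0.30],psi)
E
```

```text
t 0.1 pos [0.1658 0.4976 0.2492] psi 2.8197 z [-0.001 -0.002 -1.   ] F [ 0.56 -0.12 -0.03] w 0.0854 ff 0.0 q [ 1.121  0.049  0.098  1.622 -0.     1.443]
{'K': array([[266.87468872,   0.        , 261.27728822],
       [  0.        , 266.87468872, 191.76304092],
       [  0.        ,   0.        ,   1.        ]]), 'dist_coeffs': array([-0.05289522,  0.        ,  0.        ,  0.        ,  0.        ]), 'R': array([[ 0.31691208,  0.94845051, -0.00289193],
       [ 0.899093  , -0.29944629,  0.31931755],
       [ 0.30199092, -0.10379571, -0.94764336]]), 't': array([-0.52383488, -0.04151344,  0.38047854])}
cam in tool [ 0.08179095  0.00021698 -0.12307527] optical axis in tool [-3.19570632e-01 -8.91447218e-04  9.47562038e-01] cam x in tool [-6.24100272e-04  9.99999539e-01  7.30298028e-04]
shift [-0.3953 -0.2874 -0.0503] turn [-1.0000e-03  2.8000e-03  2.6897e+00]
shift [-0.3953 -0.2874 -0.0503] turn [-0.0021 -0.0008 -0.4518]
shift [-0.3953 -0.2874 -0.0503] turn [-1.1000e-03 -2.4000e-03 -2.0226e+00]
shift [-0.3953 -0.2874 -0.0503] turn [-2.1000e-03  1.0000e-03  1.1189e+00]
```

Careful with the scale: shifts go in shares of 0.5 m and turns go in shares of pi rad. That gives: -0.395 m / 0.5 = -0.79, -0.287 m / 0.5 = -0.574, -0.45 rad / 3.1416 = -0.1432.

apply_moves:
  deltas:
    - [-0.79, -0.574, -0.1, 0, 0, -0.1432]
    - [-0.79, -0.574, -0.1, 0, 0, -0.1432]
    - [-0.79, -0.574, -0.1, 0, 0, -0.1432]
    - [-0.79, -0.574, -0.1, 0, 0, -0.1432]
    - [-0.79, -0.574, -0.1, 0, 0, -0.1432]
    - [-0.79, -0.574, -0.1, 0, 0, -0.1432]
    - [-0.79, -0.574, -0.1, 0, 0, -0.1432]
    - [-0.79, -0.574, -0.1, 0, 0, -0.1432]
    - [-0.79, -0.574, -0.1, 0, 0, -0.1432]
    - [-0.79, -0.574, -0.1, 0, 0, -0.1432]

```text
time_s: 1.1
ee_pos: [0.447, 0.1039, 0.2995]
tcp_rot: [0.201, -3.135, -0.0]
force: [-0.4, 0.8, -0.4]
width: 0.0855
finger_force: 0.0
```

apply_moves:
  deltas:
    - [0, 0, 0, 0, 0, 0]
    - [0, 0, 0, 0, 0, 0]

```text
time_s: 1.3
ee_pos: [0.4466, 0.1048, 0.299]
tcp_rot: [0.196, -3.134, -0.001]
force: [0.3, 0.1, 0.5]
width: 0.0854
finger_force: 0.0
```

```bash
python3 - <<'E'
from h import *
st();p,d=snap('wrist','w1');st()
cv2.imwrite('pics/w1b.png',cv2.resize(p[:,:,::-1],(800,600),interpolation=cv2.INTER_CUBIC))
E
```

```text
t 1.3 pos [0.4466 0.1048 0.299 ] psi -3.0166 z [-0.002  0.    -1.   ] F [0.3  0.05 0.47] w 0.0854 ff 0.0 q [ 0.084 -0.104  0.049  1.725  0.    -0.041]
t 1.35 pos [0.446  0.1058 0.2991] psi -3.0145 z [-0.002  0.    -1.   ] F [0.37 0.41 0.54] w 0.0858 ff 0.0 q [ 8.600e-02 -1.040e-01  4.800e-02  1.725e+00  1.000e-03 -4.100e-02]
```

View pics/w1b.png

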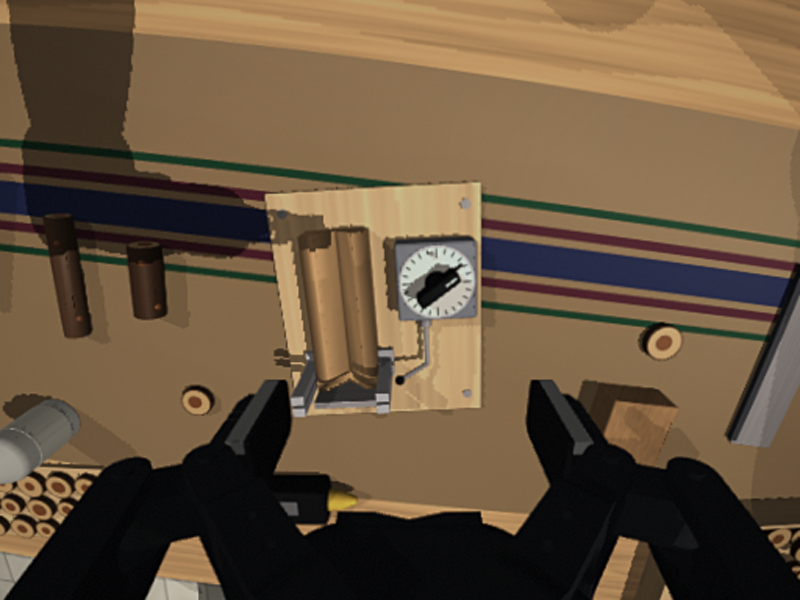

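The wrist view shows the knob at (438,284) with its tapered pointer end (white line) at (463,266), which is the -x,+y side. The zero mark is near (433,253), the stop at (345,390) and the posts at (305,385) and (383,380). I'll fit the jig pose and knob angle next.

```bash
python3 - <<'E'
from h import *
s=load('w1');X=cloud(s)
f=lambda u,v:(int(round(u*.64)),int(round(v*.64)))
for n,(u,v) in dict(table=(560,450),base=(435,370),dial=(415,300),knob=(438,284),vR=(312,300),vL=(362,300),house=(470,245)).items():
    a,b=f(u,v);print(n,X[b,a].round(4))
tb=X.reshape(-1,3);
# base board corners: z in 5..13mm
reg=np.zeros(X.shape[:2],bool);reg[112:268,165:312]=1
def rect(zl,zh,reg=reg):
    m=reg&(X[...,2]>zl)&(X[...,2]<zh);q=X[m][:,:2].astype(np.float32);r=cv2.minAreaRect(q);return m.sum(),r
print('base',rect(.006,.014))
r2=np.zeros_like(reg);r2[145:212,247:310]=1
print('house',rect(.037,.043,r2)); print('knob',rect(.058,.075,r2))
m=r2&(X[...,2]>.052)&(X[...,2]<.078);q=X[m];print('knob z',np.percentile(q[:,2],[5,50,95]),q.mean(0))
c=q[:,:2]-q[:,:2].mean(0);w,V=np.linalg.eigh(c.T@c);print('axis',np.degrees(np.arctan2(V[1,1],V[0,1])),np.ptp(c@V,axis=0))
r3=np.zeros_like(reg);r3[140:250,185:245]=1
print('vtop',rect(.043,.049,r3))
m=r3&(X[...,2]>.043)&(X[...,2]<.049);print(m.sum())
E
```

```text
table [0.4369 0.1465 0.3257]
base [0.581  0.1504 0.0099]
dial [0.4922 0.1174 0.0399]
knob [0.4668 0.1333 0.0655]
vR [0.5022 0.0195 0.0466]
vL [0.4962 0.0669 0.047 ]
house [0.4336 0.1615 0.0359]
base (np.int64(9889), ((0.5176275372505188, 0.08340385556221008), (0.2510685920715332, 0.21078188717365265), 10.184767723083496))
house (np.int64(1819), ((0.47163665294647217, 0.13407866656780243), (0.07681141048669815, 0.07571859657764435), 9.982819557189941))
knob (np.int64(287), ((0.4714161157608032, 0.13470834493637085), (0.011707189492881298, 0.043356917798519135), 45.76628112792969))
knob z [0.05525029 0.06649681 0.06785875] [0.47001964 0.13424163 0.0648509 ]
axis 135.82724072364942 [0.01171446 0.04335355]
vtop (np.int64(2012), ((0.5173049569129944, 0.042591314762830734), (0.16143444180488586, 0.08084867149591446), 9.836919784545898))
2012
```

```bash
python3 - <<'E'
from h import *
s=load('w1');X=cloud(s)
th=np.radians(10.1);J=np.array([[np.cos(th),-np.sin(th)],[np.sin(th),np.cos(th)]]);o=np.array([.5176,.0834])
L=(X[...,:2]-o)@J; Z=X[...,2]
# cross-profile of V: bin y at x in -60..20 mm
m=(L[...,0]>-.06)&(L[...,0]<.02)&(abs(L[...,1]+.037)<.045)
for y in np.arange(-.078,.006,.004):
    k=m&(abs(L[...,1]-y)<.002);print('y',round(y,3),np.round(np.nanmedian(Z[k]),4) if k.any() else '',end='; ')
k=m&(Z<.046)&(Z>.02)&(abs(L[...,1]+.037)<.017);a=L[k];zz=Z[k]
A=np.c_[abs(a[:,1]+.037),np.ones(len(zz))]
best=min((np.sum((zz-(np.polyval(np.polyfit(abs(a[:,1]-c),zz,1),abs(a[:,1]-c))))**2),c) for c in np.arange(-.045,-.029,.0005));print('\nVmid',best)
print('z along V middle')
for x in np.arange(-.10,.12,.004):
    k=(abs(L[...,0]-x)<.002)&(abs(L[...,1]+.037)<.010);print(round(x,3),np.round(np.nanmedian(Z[k]),3) if k.any() else '',np.round(np.nanmax(Z[k]),3) if k.any() else '',end='; ')
k=(Z>.064)&(Z<.072)&(abs(L[...,1]+.037)<.028)&(L[...,0]>.03)&(L[...,0]<.12);q=L[k];print('\nstop',len(q),np.percentile(q,[2,50,98],axis=0))
k=(Z>.085)&(Z<.096)&(abs(L[...,1]+.037)<.06)&(L[...,0]>.03)&(L[...,0]<.12);q=L[k];print('\nposts',len(q),np.percentile(q,[2,50,98],axis=0))
E
```

```text
y -0.078 0.0098; y -0.074 ; y -0.07 0.0441; y -0.066 0.0457; y -0.062 0.0457; y -0.058 0.0458; y -0.054 0.044; y -0.05 0.0401; y -0.046 0.036; y -0.042 0.032; y -0.038 0.028; y -0.034 0.0293; y -0.03 0.0349; y -0.026 0.0384; y -0.022 0.0412; y -0.018 0.0451; y -0.014 0.0456; y -0.01 0.0465; y -0.006 0.0345; y -0.002 0.0095; y 0.002 0.0096; 
Vmid (np.float64(0.0007575688382248269), np.float64(-0.03649999999999999))
z along V middle
-0.1 0.01 0.011; -0.096 0.009 0.011; -0.092 0.01 0.011; -0.088 0.021 0.036; -0.084 0.353 0.377; -0.08 0.361 0.377; -0.076 0.341 0.364; -0.072 0.348 0.35; -0.068 0.348 0.362; -0.064 0.35 0.364; -0.06 0.353 0.361; -0.056 0.344 0.358; -0.052 0.032 0.037; -0.048 0.031 0.036; -0.044 0.032 0.036; -0.04 0.031 0.037; -0.036 0.032 0.039; -0.032 0.032 0.037; -0.028 0.031 0.036; -0.024 0.032 0.037; -0.02 0.031 0.037; -0.016 0.032 0.037; -0.012 0.031 0.036; -0.008 0.031 0.037; -0.004 0.032 0.038; 0.0 0.032 0.037; 0.004 0.032 0.036; 0.008 0.032 0.037; 0.012 0.032 0.037; 0.016 0.032 0.037; 0.02 0.032 0.037; 0.024 0.031 0.036; 0.028 0.032 0.037; 0.032 0.032 0.038; 0.036 0.032 0.037; 0.04 0.031 0.036; 0.044 0.032 0.037; 0.048 0.033 0.036; 0.052 0.032 0.038; 0.056 0.032 0.037; 0.06 0.031 0.037; 0.064 0.031 0.037; 0.068 0.033 0.037; 0.072 0.05 0.069; 0.076 0.068 0.069; 0.08 0.067 0.069; 0.084  ; 0.088  ; 0.092  ; 0.096  ; 0.1  ; 0.104  ; 0.108  ; 0.112  ; 0.116 0.011 0.011; 
stop 195 [[ 0.07172431 -0.06369587]
 [ 0.07457342 -0.03644741]
 [ 0.07941087 -0.01011001]]

posts 266 [[ 0.05056458 -0.08137998]
 [ 0.05983131 -0.06957929]
 [ 0.07147516  0.00830112]]
```

Fit: jig origin (0.5176, 0.0834), yaw 10.1°. The stop face is at jig x≈0.073 and the V middle at y≈-0.037, both matching the drawing. The counter angle is about 54.3° (0.95 rad), so I'm going to the knob.

```bash
python3 - <<'E'
from h import *
st();go([.4715,.1345,.12],2.370)
E
```

```text
t 1.35 pos [0.446  0.1058 0.2991] psi -3.0145 z [-0.002  0.    -1.   ] F [0.37 0.41 0.54] w 0.0858 ff 0.0 q [ 8.600e-02 -1.040e-01  4.800e-02  1.725e+00  1.000e-03 -4.100e-02]
shift [-0.0292  0.0252  0.1791] turn [-2.000e-04 -1.800e-03  8.987e-01]
```

Scaled: 0.179 m / 0.5 = 0.358, -0.029 m / 0.5 = -0.058, 0.899 rad / 3.1416 = 0.2862.

apply_moves:
  deltas:
    - [-0.058, 0.05, 0.358, 0, 0, 0.2862]
    - [-0.058, 0.05, 0.358, 0, 0, 0.2862]
    - [-0.058, 0.05, 0.358, 0, 0, 0.2862]
    - [-0.058, 0.05, 0.358, 0, 0, 0.2862]
    - [-0.058, 0.05, 0.358, 0, 0, 0.2862]
    - [-0.058, 0.05, 0.358, 0, 0, 0.2862]
    - [-0.058, 0.05, 0.358, 0, 0, 0.2862]
    - [-0.058, 0.05, 0.358, 0, 0, 0.2862]
    - [-0.058, 0.05, 0.358, 0, 0, 0.2862]
    - [-0.058, 0.05, 0.358, 0, 0, 0.2862]
  fingers: 0.045

```text
time_s: 2.35
ee_pos: [0.4721, 0.1347, 0.1211]
tcp_rot: [1.178, 2.912, 0.001]
force: [0.4, 0.1, -0.3]
width: 0.0448
finger_force: 0.0
```

```bash
python3 - <<'E'
from h import *
st();go([.4715,.1345,.0645],2.370)
E
```

```text
t 2.35 pos [0.4721 0.1347 0.1211] psi 2.3727 z [ 0.001  0.    -1.   ] F [ 0.35  0.05 -0.29] w 0.0448 ff 0.0 q [ 0.141 -0.031 -0.237  1.364  0.     0.91 ]
shift [ 0.0003 -0.0006  0.0566] turn [0.0007 0.0005 0.0027]
```

Scaled: 0.0565 m / 0.5 = 0.113, -0.0005 m / 0.5 = -0.001, 0.002 rad / 3.1416 = 0.0006.

apply_moves:
  deltas:
    - [0, 0, 0.05, 0, 0, 0.0006]
    - [0, -0.001, 0.09, 0, 0, 0.0006]
    - [0, -0.001, 0.113, 0, 0, 0.0006]
    - [0, -0.001, 0.113, 0, 0, 0.0006]
    - [0, -0.001, 0.113, 0, 0, 0.0006]

```text
time_s: 2.85
ee_pos: [0.4719, 0.134, 0.0646]
tcp_rot: [1.184, 2.91, 0.0]
force: [0.6, 1.0, 0.7]
width: 0.045
finger_force: 0.0
```

apply_moves:
  deltas:
    - [0, 0, 0, 0, 0, 0]
    - [0, 0, 0, 0, 0, 0]
    - [0, 0, 0, 0, 0, 0]
    - [0, 0, 0, 0, 0, 0]
    - [0, 0, 0, 0, 0, 0]
    - [0, 0, 0, 0, 0, 0]
  fingers: 0.004

```text
time_s: 3.45
ee_pos: [0.4726, 0.1341, 0.0656]
tcp_rot: [1.183, 2.908, 0.002]
force: [-0.5, -0.6, 5.8]
width: 0.0109
finger_force: 59.8
```

```bash
python3 - <<'E'
from h import *
st()
E
```

```text
t 3.45 pos [0.4726 0.1341 0.0656] psi 2.3689 z [ 0.002  0.    -1.   ] F [-0.46 -0.56  5.77] w 0.0109 ff 59.7582882642746 q [ 1.400e-01  1.000e-03 -3.190e-01  1.249e+00 -0.000e+00  9.130e-01]
```

Scaled: -0.79 rad / 3.1416 = -0.2515.

apply_moves:
  deltas:
    - [0, 0, 0, 0, 0, -0.0223]
    - [0, 0, 0, 0, 0, -0.0477]
    - [0, 0, 0, 0, 0, -0.0732]
    - [0, 0, 0, 0, 0, -0.0987]
    - [0, 0, 0, 0, 0, -0.1241]
    - [0, 0, 0, 0, 0, -0.1496]
    - [0, 0, 0, 0, 0, -0.1751]
    - [0, 0, 0, 0, 0, -0.2005]
    - [0, 0, 0, 0, 0, -0.226]
    - [0, 0, 0, 0, 0, -0.2515]

```text
time_s: 4.45
ee_pos: [0.4728, 0.1348, 0.0656]
tcp_rot: [-0.032, 3.139, 0.003]
force: [-0.7, 1.2, 5.4]
width: 0.0107
finger_force: 59.8
```

Scaled: -0.16 rad / 3.1416 = -0.0509.

apply_moves:
  deltas:
    - [0, 0, 0, 0, 0, -0.0159]
    - [0, 0, 0, 0, 0, -0.0318]
    - [0, 0, 0, 0, 0, -0.0446]
    - [0, 0, 0, 0, 0, -0.0509]
    - [0, 0, 0, 0, 0, -0.0509]

```text
time_s: 4.95
ee_pos: [0.4728, 0.1349, 0.0656]
tcp_rot: [-0.278, 3.126, 0.003]
force: [-0.6, 2.9, 4.9]
width: 0.0109
finger_force: 59.8
```

```bash
python3 - <<'E'
from h import *
st();print(telemetry.get_obs()['moment'])
E
```

```text
t 4.95 pos [0.4728 0.1349 0.0656] psi -2.964 z [ 0.003  0.002 -1.   ] F [-0.62  2.9   4.9 ] w 0.0109 ff 59.82893228530884 q [ 1.400e-01  1.000e-03 -3.190e-01  1.248e+00  2.000e-03 -3.700e-02]
[ 0.41262908  0.032646   -0.03151358]
```

Scaled: -0.04 rad / 3.1416 = -0.0127.

apply_moves:
  deltas:
    - [0, 0, 0, 0, 0, -0.0064]
    - [0, 0, 0, 0, 0, -0.0127]
    - [0, 0, 0, 0, 0, -0.0127]

```text
time_s: 5.25
ee_pos: [0.4728, 0.1349, 0.0656]
tcp_rot: [-0.336, 3.12, 0.004]
force: [0.6, 2.3, 5.7]
width: 0.0109
finger_force: 61.2
```

```bash
python3 - <<'E'
from h import *
st();print(telemetry.get_obs()['moment'])
E
```

```text
t 5.25 pos [0.4728 0.1349 0.0656] psi -2.927 z [ 0.003  0.003 -1.   ] F [0.59 2.33 5.73] w 0.0109 ff 61.226567029953 q [ 1.400e-01  1.000e-03 -3.190e-01  1.248e+00  2.000e-03 -7.400e-02]
[ 0.46384379  0.06856216 -0.87394543]
```

The moment rose to 0.87 N m, so the knob is at the stop. Releasing it and lifting.

Scaled: -0.2 m / 0.5 = -0.4, -0.185 m / 0.5 = -0.37.

apply_moves:
  deltas:
    - [0, 0, 0, 0, 0, 0]
    - [0, 0, 0, 0, 0, 0]
    - [0, 0, 0, 0, 0, 0]
    - [0, 0, 0, 0, 0, 0]
    - [0, 0, -0.08, 0, 0, 0]
    - [0, 0, -0.17, 0, 0, 0]
    - [0, 0, -0.27, 0, 0, 0]
    - [0, 0, -0.37, 0, 0, 0]
    - [0, 0, -0.4, 0, 0, 0]
    - [0, 0, -0.4, 0, 0, 0]
  fingers: 0.045

```text
time_s: 6.25
ee_pos: [0.4735, 0.1342, 0.2681]
tcp_rot: [-0.34, 3.116, 0.0]
force: [0.7, -0.2, 0.2]
width: 0.0448
finger_force: 0.0
```

```bash
python3 - <<'E'
from h import *
st();p,d=snap('wrist','w2');st()
cv2.imwrite('pics/w2b.png',cv2.resize(p[:,:,::-1],(800,600),interpolation=cv2.INTER_CUBIC))
s=load('w2');X=cloud(s)
D=np.linalg.norm(X[...,:2]-[.4715,.1345],axis=-1)
m=(D<.03)&(X[...,2]>.052)&(X[...,2]<.078);q=X[m][:,:2].astype(np.float32);r=cv2.minAreaRect(q);print(r)
c=q-q.mean(0);w,V=np.linalg.eigh(c.T@c);print('axis',np.degrees(np.arctan2(V[1,1],V[0,1])),np.ptp(c@V,axis=0))
m=(D<.1)&(X[...,2]>.037)&(X[...,2]<.043);m&=D<.055;print('house',cv2.minAreaRect(X[m][:,:2].astype(np.float32)))
E
```

```text
t 6.25 pos [0.4735 0.1342 0.2681] psi -2.9243 z [ 0.007  0.001 -1.   ] F [ 0.67 -0.22  0.16] w 0.0448 ff 0.0 q [ 0.14  -0.04   0.046  1.65  -0.    -0.077]
t 6.3 pos [0.4724 0.1341 0.2653] psi -2.9244 z [ 0.003  0.    -1.   ] F [-0.77  0.05 -0.56] w 0.045 ff 0.0 q [ 0.14  -0.039  0.042  1.649 -0.    -0.077]
((0.47180721163749695, 0.13490891456604004), (0.0443025603890419, 0.011334565468132496), 12.230634689331055)
axis -169.31535 [0.011761   0.04435055]
house ((0.47163522243499756, 0.13445070385932922), (0.07661044597625732, 0.0762639194726944), 10.66899585723877)
```

View pics/w2b.png

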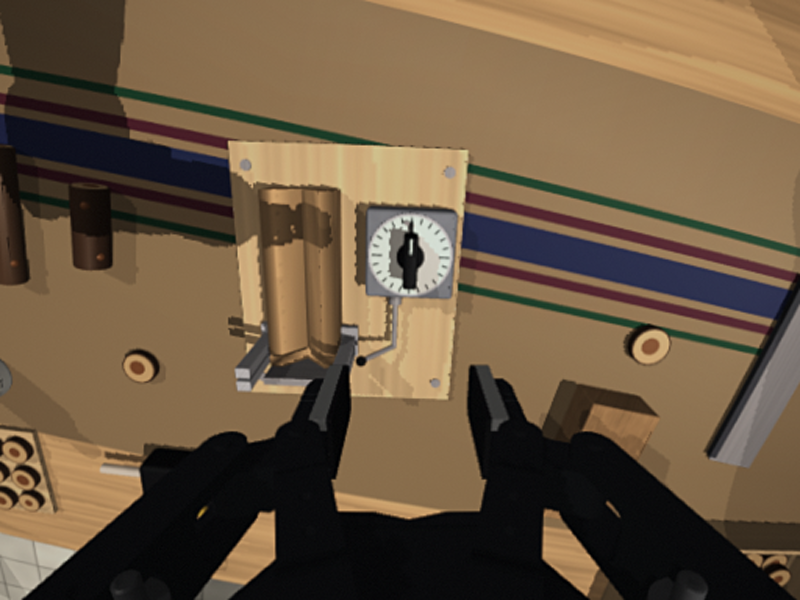

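The picture shows the pointer straight up at the zero pin (410,222). The bar axis of 10.7° equals the housing's yaw, so the counter is reset. Next I'll look at the branch.

```bash
python3 - <<'E'
from h import *
go([.455,-.345,.27],2.97)
E
```

```text
shift [ 0.1203 -0.4641 -0.0049] turn [2.000e-04 2.800e-03 3.888e-01]
```

Scaled: -0.464 m / 0.5 = -0.928, 0.12 m / 0.5 = 0.24, 0.389 rad / 3.1416 = 0.1238.

apply_moves:
  deltas:
    - [0.24, -0.928, -0.01, 0, 0, 0.1238]
    - [0.24, -0.928, -0.01, 0, 0, 0.1238]
    - [0.24, -0.928, -0.01, 0, 0, 0.1238]
    - [0.24, -0.928, -0.01, 0, 0, 0.1238]
    - [0.24, -0.928, -0.01, 0, 0, 0.1238]
    - [0.24, -0.928, -0.01, 0, 0, 0.1238]
    - [0.24, -0.928, -0.01, 0, 0, 0.1238]
    - [0.24, -0.928, -0.01, 0, 0, 0.1238]
    - [0.24, -0.928, -0.01, 0, 0, 0.1238]
    - [0.24, -0.928, -0.01, 0, 0, 0.1238]
  fingers: 0.07

```text
time_s: 7.3
ee_pos: [0.4526, -0.3477, 0.2649]
tcp_rot: [-0.274, -3.125, -0.005]
force: [0.3, 0.1, -0.5]
width: 0.0701
finger_force: 0.0
```

apply_moves:
  deltas:
    - [0, 0, 0, 0, 0, 0]
    - [0, 0, 0, 0, 0, 0]
    - [0, 0, 0, 0, 0, 0]

```text
time_s: 7.6
ee_pos: [0.4541, -0.3434, 0.2676]
tcp_rot: [-0.268, -3.128, -0.004]
force: [-0.1, 1.1, -0.2]
width: 0.0703
finger_force: 0.0
```

```bash
python3 - <<'E'
from h import *
st();p,d=snap('wrist','w3');st()
s=load('w3');X=cloud(s)
m=(abs(X[...,0]-.485)<.11)&(abs(X[...,1]+.355)<.06)&(X[...,2]>.004)&(X[...,2]<.06)
print('table z',np.nanmedian(X[(abs(X[...,0]-.485)<.13)&(abs(X[...,1]+.355)<.08)&(abs(X[...,2])<.01)][:,2]))
q=X[m];print(len(q),np.percentile(q[:,2],[50,98,100]))
print(cv2.minAreaRect(q[:,:2].astype(np.float32)))
t=q[q[:,2]>.032];r=cv2.minAreaRect(t[:,:2].astype(np.float32));print('top',r)
c=t[:,:2]-t[:,:2].mean(0);w,V=np.linalg.eigh(c.T@c);a=V[:,1]*np.sign(V[0,1]);print('axis',np.arctan2(a[1],a[0]))
l=c@a;print('ends mid',t[:,:2].mean(0)+a*(l.min()+l.max())/2,np.ptp(l))
cv2.imwrite('pics/w3b.png',p[:,:,::-1])
E
```

```text
t 7.6 pos [ 0.4541 -0.3434  0.2676] psi 2.9708 z [-0.002  0.003 -1.   ] F [-0.09  1.11 -0.23] w 0.0703 ff 0.0 q [-0.766  0.174  0.271  1.671  0.    -0.595]
t 7.65 pos [ 0.4544 -0.3433  0.2683] psi 2.9714 z [-0.001  0.002 -1.   ] F [ 0.4  -0.25 -0.16] w 0.0699 ff 0.0 q [-0.765  0.174  0.272  1.671  0.    -0.595]
table z 0.00046950491809590706
2899 [0.03663416 0.04022056 0.04108375]
((0.4806034564971924, -0.360985666513443), (0.040078055113554, 0.15175223350524902), 77.0501708984375)
top ((0.48026153445243835, -0.36091846227645874), (0.032189663499593735, 0.15050457417964935), 77.46894836425781)
axis -0.2264138627556392
ends mid [ 0.48028317 -0.36084661] 0.15058140044505058
```

View pics/w3b.png

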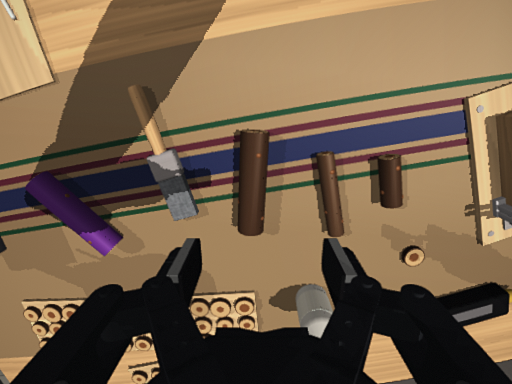

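The branch is at (252,182): 40 × 151 mm with its top at 40 mm, centre (0.480, -0.361), axis -0.225 rad. The purple one is at (75,210), and the thin and short pieces at (330,195) and (390,180).

```bash
python3 - <<'E'
from h import *
go([.4803,-.3608,.032],2.9166)
E
```

```text
shift [-0.0289 -0.0132  0.2362] turn [ 0.0014 -0.0016  0.0548]
```

Scaled: 0.236 m / 0.5 = 0.472, 0.225 m / 0.5 = 0.45, 0.055 rad / 3.1416 = 0.0175.

apply_moves:
  deltas:
    - [-0.03, -0.014, 0.08, 0, 0, 0.0095]
    - [-0.058, -0.026, 0.18, 0, 0, 0.0175]
    - [-0.058, -0.026, 0.28, 0, 0, 0.0175]
    - [-0.058, -0.026, 0.36, 0, 0, 0.0175]
    - [-0.058, -0.026, 0.42, 0, 0, 0.0175]
    - [-0.058, -0.026, 0.45, 0, 0, 0.0175]
    - [-0.058, -0.026, 0.468, 0, 0, 0.0175]
    - [-0.058, -0.026, 0.472, 0, 0, 0.0175]
    - [-0.058, -0.026, 0.472, 0, 0, 0.0175]

```text
time_s: 8.55
ee_pos: [0.4819, -0.3634, 0.035]
tcp_rot: [0.355, 3.119, -0.003]
force: [0.1, 0.0, 0.1]
width: 0.0699
finger_force: 0.0
```

```bash
python3 - <<'E'
from h import *
st();go([.4803,-.3608,.032],2.9166)
E
```

```text
t 8.55 pos [ 0.4819 -0.3634  0.035 ] psi 2.9152 z [ 0.002 -0.002 -1.   ] F [0.05 0.03 0.06] w 0.0699 ff 0.0 q [-0.757  0.306 -0.04   1.222  0.    -0.531]
shift [0.0021 0.0021 0.003 ] turn [-0.0015  0.0027 -0.0014]
```

apply_moves:
  deltas:
    - [0.002, 0.004, 0.006, 0, 0, 0]
    - [0.002, 0.004, 0.006, 0, 0, 0]

```text
time_s: 8.75
ee_pos: [0.481, -0.361, 0.0316]
tcp_rot: [0.355, 3.12, -0.002]
force: [-0.3, 0.3, -0.2]
width: 0.07
finger_force: 0.0
```

apply_moves:
  deltas:
    - [0, 0, 0, 0, 0, 0]
    - [0, 0, 0, 0, 0, 0]
    - [0, 0, 0, 0, 0, 0]
    - [0, 0, 0, 0, 0, 0]
    - [0, 0, 0, 0, 0, 0]
    - [0, 0, 0, 0, 0, 0]
    - [0, 0, 0, 0, 0, 0]
  fingers: 0.03

```text
time_s: 9.45
ee_pos: [0.4807, -0.361, 0.0311]
tcp_rot: [0.355, 3.12, -0.002]
force: [-0.6, -0.2, 6.4]
width: 0.0378
finger_force: 61.0
```

```bash
python3 - <<'E'
from h import *
st()
E
```

```text
t 9.45 pos [ 0.4807 -0.361   0.0311] psi 2.9147 z [ 0.001 -0.001 -1.   ] F [-0.58 -0.16  6.43] w 0.0378 ff 60.9695827960968 q [-0.756  0.304 -0.05   1.215 -0.    -0.529]
```

Scaled: -0.17 m / 0.5 = -0.34, -0.15 m / 0.5 = -0.3.

apply_moves:
  deltas:
    - [0, 0, -0.06, 0, 0, 0]
    - [0, 0, -0.14, 0, 0, 0]
    - [0, 0, -0.22, 0, 0, 0]
    - [0, 0, -0.3, 0, 0, 0]
    - [0, 0, -0.34, 0, 0, 0]
    - [0, 0, -0.34, 0, 0, 0]

```text
time_s: 10.05
ee_pos: [0.4817, -0.3618, 0.2037]
tcp_rot: [0.355, 3.116, -0.006]
force: [0.8, 0.9, -0.2]
width: 0.0377
finger_force: 60.6
```

```bash
cat >> h.py <<'E'
TH=np.radians(10.2)
def jw(x,y): return np.array([.5176,.0834])+np.array([np.cos(TH)*x-np.sin(TH)*y,np.sin(TH)*x+np.cos(TH)*y])
E
python3 - <<'E'
from h import *
st();p=jw(-.012,-.037);print(p);go([*p,.20],np.pi+TH)
E
```

```text
t 10.05 pos [ 0.4817 -0.3618  0.2037] psi 2.9148 z [ 0.005 -0.004 -1.   ] F [ 0.79  0.89 -0.25] w 0.0377 ff 60.58967471122742 q [-0.756  0.239  0.218  1.544  0.    -0.529]
[0.51234179 0.04485975]
shift [0.0616 0.4032 0.002 ] turn [-0.0044  0.0049 -0.4049]
```

Scaled: 0.403 m / 0.5 = 0.806, 0.037 m / 0.5 = 0.074, -0.004 rad / 3.1416 = -0.0013.

apply_moves:
  deltas:
    - [0.018, 0.116, 0, 0, 0, -0.0185]
    - [0.032, 0.208, 0, 0, 0, -0.0331]
    - [0.046, 0.3, 0, 0, 0, -0.0477]
    - [0.06, 0.392, 0, 0, 0, -0.0627]
    - [0.074, 0.484, 0, 0, 0, -0.0773]
    - [0.088, 0.576, 0, 0, 0, -0.092]
    - [0.102, 0.668, 0, 0, 0, -0.1066]
    - [0.112, 0.74, 0.002, 0, 0, -0.1184]
    - [0.12, 0.786, 0.004, 0, 0, -0.1257]
    - [0.124, 0.806, 0.004, -0.0013, 0.0013, -0.1289]

```text
time_s: 11.05
ee_pos: [0.5087, 0.0484, 0.1948]
tcp_rot: [0.285, -3.119, -0.009]
force: [0.8, -0.7, -1.1]
width: 0.038
finger_force: 60.8
```

apply_moves:
  deltas:
    - [0, 0, 0, 0, 0, 0]
    - [0, 0, 0, 0, 0, 0]
    - [0, 0, 0, 0, 0, 0]

```text
time_s: 11.35
ee_pos: [0.5104, 0.0447, 0.1976]
tcp_rot: [0.276, -3.125, -0.006]
force: [-0.3, -0.3, -1.3]
width: 0.0376
finger_force: 60.8
```

```bash
python3 - <<'E'
from h import *
st();p=jw(-.012,-.037);go([*p,.09],np.pi+TH)
pi,d=snap('wrist','w4');s=load('w4');X=cloud(s);st()
L=(X[...,:2]-[.5176,.0834])@np.array([[np.cos(TH),-np.sin(TH)],[np.sin(TH),np.cos(TH)]])
# branch in hand: axis, underside unknown; use points z .15-.22 near the TCP, toward robot
m=(X[...,2]>.16)&(X[...,2]<.23)&(abs(L[...,1]+.037)<.03)&(L[...,0]<-.03)&(L[...,0]>-.11)
q=np.c_[L[m],X[m][:,2]];print(len(q))
if len(q): 
    for x in np.arange(-.09,-.03,.01):
        k=q[abs(q[:,0]-x)<.005]
        if len(k)>5: print(round(x,3),'y',np.percentile(k[:,1],[2,98]).round(4),'ztop',np.percentile(k[:,2],98).round(4))
    print('xmin',np.percentile(q[:,0],1))
cv2.imwrite('pics/w4b.png',pi[:,:,::-1])
E
```

```text
t 11.35 pos [0.5104 0.0447 0.1976] psi -2.9655 z [-0.005  0.003 -1.   ] F [-0.29 -0.29 -1.32] w 0.0376 ff 60.76762676239014 q [-0.045  0.014 -0.04   1.521  0.003 -0.222]
shift [-0.0024 -0.0007  0.1076] turn [ 0.0043 -0.004  -0.002 ]
t 11.4 pos [0.5105 0.0447 0.1979] psi -2.9656 z [-0.004  0.004 -1.   ] F [ 0.21  0.03 -0.8 ] w 0.0377 ff 60.7675302028656 q [-0.046  0.014 -0.04   1.522  0.003 -0.221]
9490
-0.09 y [-0.0542 -0.0188] ztop 0.2066
-0.08 y [-0.0545 -0.0186] ztop 0.2067
-0.07 y [-0.0546 -0.0187] ztop 0.2068
-0.06 y [-0.0545 -0.0187] ztop 0.2067
-0.05 y [-0.0546 -0.0186] ztop 0.2067
-0.04 y [-0.0546 -0.0187] ztop 0.2066
xmin -0.08904740662417214
```

View pics/w4b.png

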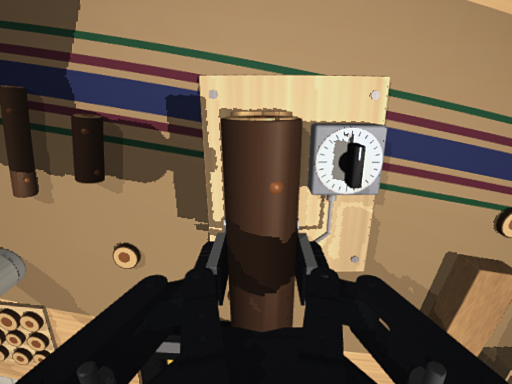

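The picture shows the branch in hand (262,200), level and lined up with the V, and the pointer still at zero (351,135). The measured values are y centre -0.0366, axis 11 mm below the TCP, end about 12 mm short of the stop. Lowering it now.

Scaled: 0.122 m / 0.5 = 0.244, 0.118 m / 0.5 = 0.236.

apply_moves:
  deltas:
    - [0, 0, 0.06, 0, 0, 0]
    - [0, 0, 0.12, 0, 0, 0]
    - [0, 0, 0.17, 0, 0, 0]
    - [0, 0, 0.21, 0, 0, 0]
    - [0, 0, 0.236, 0, 0, 0]
    - [0, 0, 0.244, 0, 0, 0]
    - [0, 0, 0.244, 0, 0, 0]

```text
time_s: 12.1
ee_pos: [0.51, 0.0461, 0.0761]
tcp_rot: [0.278, -3.125, -0.007]
force: [-0.5, 1.2, -2.4]
width: 0.0379
finger_force: 60.8
```

```bash
python3 - <<'E'
from h import *
st();p=jw(-.012,-.037);go([*p,.068],np.pi+TH)
E
```

```text
t 12.1 pos [0.51   0.0461 0.0761] psi -2.9642 z [-0.004  0.004 -1.   ] F [-0.52  1.24 -2.4 ] w 0.0379 ff 60.77039837837219 q [-0.043  0.054 -0.243  1.278  0.004 -0.22 ]
shift [-0.0021 -0.0017  0.0081] turn [ 0.0047 -0.0034 -0.0007]
```

Lowering gently until it touches.

Scaled: 0.009 m / 0.5 = 0.018, 0.007 m / 0.5 = 0.014, -0.003 rad / 3.1416 = -0.001.

apply_moves:
  deltas:
    - [0, -0.002, 0.008, 0.001, -0.001, 0]
    - [0, -0.002, 0.014, 0.001, -0.001, 0]
    - [0, -0.002, 0.018, 0.001, -0.001, 0]
    - [0, -0.002, 0.018, 0.001, -0.001, 0]

```text
time_s: 12.5
ee_pos: [0.5102, 0.0457, 0.0672]
tcp_rot: [0.28, -3.129, -0.003]
force: [0.1, -1.2, -1.4]
width: 0.0379
finger_force: 60.8
```

```bash
python3 - <<'E'
from h import *
st();print(telemetry.get_obs()['moment'].round(2))
E
```

```text
t 12.5 pos [0.5102 0.0457 0.0672] psi -2.9633 z [-0.     0.002 -1.   ] F [ 0.1  -1.2  -1.45] w 0.0379 ff 60.77116012573242 q [-0.043  0.056 -0.259  1.256  0.002 -0.221]
[-0.06 -0.05 -0.05]
```

Scaled: -0.012 m / 0.5 = -0.024, -0.003 m / 0.5 = -0.006.

apply_moves:
  deltas:
    - [-0.006, 0, 0.001, 0, 0, 0]
    - [-0.012, 0, 0.001, 0, 0, 0]
    - [-0.018, 0, 0.001, 0, 0, 0]
    - [-0.022, 0, 0.001, 0, 0, 0]
    - [-0.024, 0, 0.001, 0, 0, 0]
    - [-0.024, 0, 0.001, 0, 0, 0]

```text
time_s: 13.1
ee_pos: [0.5208, 0.0475, 0.0668]
tcp_rot: [0.279, -3.126, -0.002]
force: [-4.4, -1.9, 2.5]
width: 0.0379
finger_force: 61.2
```

```bash
python3 - <<'E'
from h import *
st();o=telemetry.get_obs();p=o['ee_pos'][:2]-jw(0,0);print([p@[np.cos(TH),np.sin(TH)],p@[-np.sin(TH),np.cos(TH)]])
E
```

```text
t 13.1 pos [0.5208 0.0475 0.0668] psi -2.9635 z [-0.003  0.001 -1.   ] F [-4.36 -1.88  2.49] w 0.0379 ff 61.230021715164185 q [-3.80e-02  8.70e-02 -2.27e-01  1.26e+00  1.00e-03 -2.16e-01]
[np.float64(-0.0032203456670460225), np.float64(-0.0359439591547945)]
```

Scaled: -0.002 m / 0.5 = -0.004, -0.001 m / 0.5 = -0.002.

apply_moves:
  deltas:
    - [-0.002, 0, 0, 0, 0, 0]
    - [-0.004, 0, 0, 0, 0, 0]
    - [-0.004, 0, 0, 0, 0, 0]

```text
time_s: 13.4
ee_pos: [0.5209, 0.0475, 0.0668]
tcp_rot: [0.278, -3.122, -0.001]
force: [-9.4, -1.8, 6.3]
width: 0.0379
finger_force: 61.6
```

```bash
python3 - <<'E'
from h import *
st();o=telemetry.get_obs();p=o['ee_pos'][:2]-jw(0,0);print([p@[np.cos(TH),np.sin(TH)],p@[-np.sin(TH),np.cos(TH)]])
E
```

```text
t 13.4 pos [0.5209 0.0475 0.0668] psi -2.9637 z [-0.007 -0.    -1.   ] F [-9.37 -1.8   6.27] w 0.0379 ff 61.60160422325134 q [-0.037  0.091 -0.222  1.264 -0.    -0.215]
[np.float64(-0.003137108673043414), np.float64(-0.035943366473585724)]
```

The branch is firmly against the stop: -9 N with no further motion. Releasing it and rising.

Scaled: -0.15 m / 0.5 = -0.3, -0.05 m / 0.5 = -0.1.

apply_moves:
  deltas:
    - [0, 0, 0, 0, 0, 0]
    - [0, 0, 0, 0, 0, 0]
    - [0, 0, 0, 0, 0, 0]
    - [0, 0, 0, 0, 0, 0]
    - [0, 0, -0.04, 0, 0, 0]
    - [0, 0, -0.1, 0, 0, 0]
    - [0, 0, -0.18, 0, 0, 0]
    - [0.04, 0, -0.26, 0, 0, 0]
    - [0.04, 0, -0.3, 0, 0, 0]
    - [0.04, 0, -0.3, 0, 0, 0]
  fingers: 0.055

```text
time_s: 14.4
ee_pos: [0.5068, 0.0443, 0.2215]
tcp_rot: [-0.279, 3.12, 0.001]
force: [0.1, 0.0, 0.6]
width: 0.0551
finger_force: 0.0
```

```bash
python3 - <<'E'
from h import *
st();pi,d=snap('wrist','w5');s=load('w5');X=cloud(s);st()
L=(X[...,:2]-[.5176,.0834])@np.array([[np.cos(TH),-np.sin(TH)],[np.sin(TH),np.cos(TH)]]);Z=X[...,2]
m=(Z>.060)&(Z<.08)&(abs(L[...,1]+.037)<.022)&(L[...,0]<.067)&(L[...,0]>-.12)
q=np.c_[L[m],Z[m]]
for x in np.arange(-.08,.07,.015):
    k=q[abs(q[:,0]-x)<.005]
    if len(k)>5: print(round(x,3),'y',np.percentile(k[:,1],[2,98]).round(4),'ztop',np.percentile(k[:,2],98).round(4))
print('xmin',np.percentile(q[:,0],[0,.5,1]))
p=jw(-.003,-.037);go([*p,.105],np.pi+TH)
cv2.imwrite('pics/w5b.png',pi[:,:,::-1])
E
```

```text
t 14.4 pos [0.5068 0.0443 0.2215] psi -2.9633 z [ 0.009  0.001 -1.   ] F [0.09 0.01 0.58] w 0.0551 ff 0.0 q [-0.046 -0.009 -0.016  1.555  0.002 -0.224]
t 14.45 pos [0.5058 0.0443 0.2188] psi -2.9634 z [ 0.005  0.002 -1.   ] F [ 0.39 -0.13 -0.41] w 0.055 ff 0.0 q [-0.046 -0.007 -0.02   1.554  0.002 -0.224]
-0.08 y [-0.0536 -0.0188] ztop 0.0751
-0.065 y [-0.0549 -0.0185] ztop 0.0753
-0.05 y [-0.0542 -0.0183] ztop 0.0755
-0.035 y [-0.0544 -0.0178] ztop 0.0753
-0.02 y [-0.0547 -0.0187] ztop 0.0752
-0.005 y [-0.055  -0.0184] ztop 0.0754
0.01 y [-0.0542 -0.0181] ztop 0.0754
0.025 y [-0.0546 -0.0189] ztop 0.0755
0.04 y [-0.0547 -0.0187] ztop 0.0752
0.055 y [-0.0551 -0.0184] ztop 0.0752
0.07 y [-0.0541 -0.018 ] ztop 0.0755
xmin [-0.07800717 -0.07783962 -0.07754643]
shift [-0.015  -0.0007  0.1139] turn [0.0006 0.005  0.0002]
```

View pics/w5b.png

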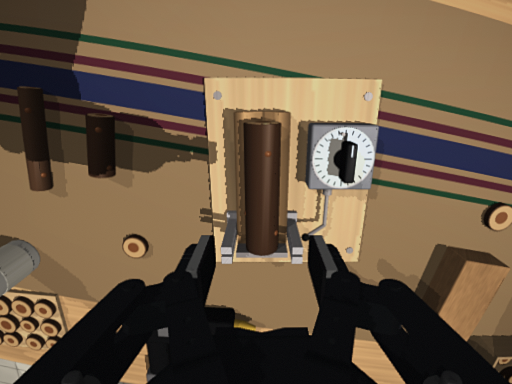

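The picture shows the branch seated in the V (262,185), butted at the stop (262,252), with the pointer at zero. Its top is level at 75.3 mm and centred, so I'll shut the fingers and press on top.

Scaled: 0.111 m / 0.5 = 0.222, 0.108 m / 0.5 = 0.216, 0.004 rad / 3.1416 = 0.0013.

apply_moves:
  deltas:
    - [-0.008, 0, 0.06, 0, 0, 0]
    - [-0.016, -0.002, 0.12, 0, 0.0013, 0]
    - [-0.03, -0.002, 0.17, 0, 0.0013, 0]
    - [-0.03, -0.002, 0.2, 0, 0.0013, 0]
    - [-0.03, -0.002, 0.216, 0, 0.0013, 0]
    - [-0.03, -0.002, 0.222, 0, 0.0013, 0]
    - [-0.03, -0.002, 0.222, 0, 0.0013, 0]
    - [-0.03, -0.002, 0.222, 0, 0.0013, 0]
  fingers: 0.0

```text
time_s: 15.25
ee_pos: [0.52, 0.0461, 0.107]
tcp_rot: [0.279, -3.127, -0.002]
force: [-1.2, 0.4, 0.1]
width: 0.0002
finger_force: 0.0
```

```bash
python3 - <<'E'
from h import *
st();p=jw(-.003,-.0367);go([*p,.095],np.pi+TH)
E
```

```text
t 15.25 pos [0.52   0.0461 0.107 ] psi -2.9634 z [-0.002  0.001 -1.   ] F [-1.24  0.45  0.1 ] w 0.0002 ff 0.0 q [-4.000e-02  6.000e-02 -1.740e-01  1.339e+00  1.000e-03 -2.190e-01]
shift [-0.0012  0.0004  0.012 ] turn [ 0.0012 -0.0018  0.0002]
```

Scaled: 0.013 m / 0.5 = 0.026, 0.012 m / 0.5 = 0.024.

apply_moves:
  deltas:
    - [-0.002, 0, 0.01, 0, 0, 0]
    - [-0.002, 0, 0.018, 0, 0, 0]
    - [-0.002, 0, 0.022, 0, 0, 0]
    - [-0.002, 0, 0.024, 0, 0, 0]
    - [-0.002, 0, 0.026, 0, 0, 0]
    - [-0.002, 0, 0.026, 0, 0, 0]

```text
time_s: 15.85
ee_pos: [0.5201, 0.0464, 0.0942]
tcp_rot: [0.279, -3.125, -0.002]
force: [-3.6, -0.3, 6.1]
width: 0.0004
finger_force: 3.5
```

Scaled: 0.0015 m / 0.5 = 0.003, 0.001 m / 0.5 = 0.002.

apply_moves:
  deltas:
    - [0, 0, 0.002, 0, 0, 0]
    - [0, 0, 0.003, 0, 0, 0]
    - [0, 0, 0.003, 0, 0, 0]
    - [0, 0, 0.003, 0, 0, 0]

```text
time_s: 16.25
ee_pos: [0.5201, 0.0464, 0.0942]
tcp_rot: [0.279, -3.126, -0.002]
force: [-5.9, -0.5, 12.3]
width: -0.0
finger_force: 6.3
```

```bash
python3 - <<'E'
from h import *
st()
E
```

```text
t 16.25 pos [0.5201 0.0464 0.0942] psi -2.9633 z [-0.003  0.001 -1.   ] F [-5.86 -0.53 12.35] w -0.0 ff 6.2671007215976715 q [-4.000e-02  6.800e-02 -1.910e-01  1.315e+00  1.000e-03 -2.180e-01]
```

Scaled: 0.001 m / 0.5 = 0.002, 0.0009 m / 0.5 = 0.0018.

apply_moves:
  deltas:
    - [0.001, 0, 0.001, 0, 0, 0]
    - [0.002, 0, 0.0018, 0, 0, 0]
    - [0.002, 0, 0.0018, 0, 0, 0]
    - [0.002, 0, 0.0018, 0, 0, 0]
    - [0.002, 0, 0.0018, 0, 0, 0]
    - [0.002, 0, 0.0018, 0, 0, 0]

```text
time_s: 16.85
ee_pos: [0.5201, 0.0464, 0.0941]
tcp_rot: [0.28, -3.128, -0.002]
force: [-5.2, 0.4, 15.4]
width: 0.0002
finger_force: 7.1
```

apply_moves:
  deltas:
    - [0, 0, 0, 0, 0, 0]
    - [0, 0, 0, 0, 0, 0]
    - [0, 0, 0, 0, 0, 0]

```text
time_s: 17.15
ee_pos: [0.5201, 0.0463, 0.0941]
tcp_rot: [0.28, -3.128, -0.002]
force: [-4.6, 0.4, 13.5]
width: 0.0001
finger_force: 7.1
```

```bash
python3 - <<'E'
from h import *
for i in range(3):
    st();pi,d=snap('wrist','w6')
s=load('w6');X=cloud(s)
L=(X[...,:2]-[.5176,.0834])@np.array([[np.cos(TH),-np.sin(TH)],[np.sin(TH),np.cos(TH)]]);Z=X[...,2]
m=(Z>.060)&(Z<.08)&(abs(L[...,1]+.037)<.022)&(L[...,0]<-.03)&(L[...,0]>-.12)
print('xmin',np.percentile(L[m][:,0],[0,.5,1]),'ztop',np.percentile(Z[m],98),'y',np.percentile(L[m][:,1],[2,98]))
D=np.linalg.norm(X[...,:2]-[.4715,.1345],axis=-1)
m=(D<.03)&(Z>.058)&(Z<.078);q=X[m][:,:2];c=q-q.mean(0);w,V=np.linalg.eigh(c.T@c);print('knob axis',np.degrees(np.arctan2(V[1,1],V[0,1])))
E
```

```text
t 17.15 pos [0.5201 0.0463 0.0941] psi -2.9632 z [-0.001  0.001 -1.   ] F [-4.63  0.37 13.48] w 0.0001 ff 7.147587910294533 q [-4.000e-02  6.500e-02 -1.940e-01  1.312e+00  1.000e-03 -2.190e-01]
t 17.2 pos [0.5201 0.0464 0.0942] psi -2.9632 z [-0.001  0.001 -1.   ] F [-4.8  -0.17 14.11] w 0.0001 ff 7.14786484837532 q [-4.000e-02  6.500e-02 -1.940e-01  1.312e+00  1.000e-03 -2.190e-01]
t 17.25 pos [0.5201 0.0464 0.0941] psi -2.9632 z [-0.001  0.001 -1.   ] F [-4.9   0.35 14.82] w 0.0 ff 7.147636637091637 q [-4.000e-02  6.500e-02 -1.940e-01  1.312e+00  1.000e-03 -2.190e-01]
xmin [-0.07855564 -0.07835345 -0.07828172] ztop 0.07525590082068075 y [-0.05413371 -0.01857637]
knob axis -170.1231625590011
```

Scaled: 0.0003 m / 0.5 = 0.0006.

apply_moves:
  deltas:
    - [0, 0, 0.0006, 0, 0, 0]
    - [0, 0, 0.0006, 0, 0, 0]
    - [0, 0, 0.0006, 0, 0, 0]
    - [0, 0, 0.0006, 0, 0, 0]

```text
time_s: 17.7
ee_pos: [0.5201, 0.0464, 0.0941]
tcp_rot: [0.28, -3.128, -0.002]
force: [-6.4, 1.0, 15.9]
width: -0.0
finger_force: 7.7
```

```bash
python3 - <<'E'
from h import *
F=[]
for i in range(6):
    F.append(telemetry.get_obs()['force']);capture('wrist')
F=np.mean(F,0);print(F)
if 13.5<F[2]<17: print(bot.hand_in())
E
```

```text
[-5.51970856  0.76518513 15.54753842]
the job is handed in; nothing more can be done
None
```

I handed the job in: the counter is back at its zero pin, and the thick branch is in the V-block against the end stop, pressed down with about 15.5 N (plus about 5 N towards the stop) after roughly 18 s on the robot's clock.

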